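# Lock the egg mould, pin by pin

### The job

Lock the filled chocolate-egg mould by gently pressing its three steel locking pins fully home with a fingertip, one after the other: first the pin on the egg's flank, on the long side across from the hinge, then the pin off the egg's pointed end, and last the pin off its blunt end. Only press the pins: do not lift or shift the mould, and leave the things around it where they are.

Things in the scene. Friction and masses are not known exactly. Their poses are not given: they have to be found in the camera images.
- mould: closed chocolate-egg mould, loose, about 0.8 to 1.2 kg: pale grey block 230 (x) x 170 (y) x 40 (z) mm, half egg on top, two steel hinge barrels on its +y long side, three like steel locking pins with round heads standing up from its top. Origin: centre of its underside, on the table; z up, turned any way about z. Pressing a pin straight down does not tip it. It cracks above 40 N.
- egg_crest (a point): top of the dark brown half egg that lies on the mould, 75 mm above the table, at mould x -18, y 0 mm. The egg is 112 mm long (mould x -56 to 56 mm) and 70 mm wide; its pointed end is towards mould +x, its blunt, broad end towards mould -x.
- pin_flank_top (a point): top centre of the locking pin on the egg's flank, midway along the long side across from the hinge, at mould x 0, y -67 mm: the middle of its flat round steel head (24 mm across, 6 mm thick), which sits on a rubber neck that gives 0.5 mm per N, up to 8 mm. Head unpressed: 74 mm above the table with the pin fully out (joint 0), 60 mm with it fully home.
- pin_flank (a joint): how far the locking pin on the egg's flank, midway along the long side across from the hinge is pushed down into the mould, m: 0 fully out, 0.014 fully home on its stop; starts between 0 and 0.003. It slides straight down at about 4 to 5 N, has no return spring and stays where it is left (only its rubber neck springs back). Counts as home past 0.0105.
- pin_point_top (a point): top centre of the locking pin off the pointed end of the egg, at mould x 92, y 0 mm: the middle of its flat round steel head (24 mm across, 6 mm thick), which sits on a rubber neck that gives 0.5 mm per N, up to 8 mm. Head unpressed: 74 mm above the table with the pin fully out (joint 0), 60 mm with it fully home.
- pin_point (a joint): how far the locking pin off the pointed end of the egg is pushed down into the mould, m: 0 fully out, 0.014 fully home on its stop; starts between 0 and 0.003. It slides straight down at about 4 to 5 N, has no return spring and stays where it is left (only its rubber neck springs back). Counts as home past 0.0105.
- pin_blunt_top (a point): top centre of the locking pin off the blunt, broad end of the egg, at mould x -92, y 0 mm: the middle of its flat round steel head (24 mm across, 6 mm thick), which sits on a rubber neck that gives 0.5 mm per N, up to 8 mm. Head unpressed: 74 mm above the table with the pin fully out (joint 0), 60 mm with it fully home.
- pin_blunt (a joint): how far the locking pin off the blunt, broad end of the egg is pushed down into the mould, m: 0 fully out, 0.014 fully home on its stop; starts between 0 and 0.003. It slides straight down at about 4 to 5 N, has no return spring and stays where it is left (only its rubber neck springs back). Counts as home past 0.0105.
- cutter: loose steel ring cutter, 48 mm across, 35 mm high, standing beside the mould; a bystander. Origin at its underside.
- nut_cup: loose small white ceramic cup, 58 mm across, 45 mm high, standing beside the mould; a bystander. Origin at its underside.
- spatula: loose spatula about 200 mm long lying along the hinge side of the mould; a bystander. Origin at its underside, along its length.
- jar: loose amber glass jar, 68 mm across, 110 mm high, to the right, beyond the mould; a bystander. Origin at its underside.
- brush: loose brush about 180 mm long lying to the left; a bystander. Origin at its underside, along its length.
- bowl: loose steel bowl, 120 mm across, 55 mm high, standing to the left; a bystander. Origin at its underside.

How it is judged:
On the way, in this order (a step that is already met when the one before it is completed fails the run):
1. the flank pin is pressed home (value of joint pin_flank above 0.0105 m), for 0.2 s.
2. then the pin at the pointed end is pressed home (value of joint pin_point above 0.0105 m), for 0.2 s.
3. then the pin at the blunt end is pressed home (value of joint pin_blunt above 0.0105 m), for 0.2 s.
At the end, for the whole second after the job is handed in: All three pins are pushed down more than 10.5 mm of their 14 mm; the mould rests on the table within 20 mm of where it started, and each bystander within 30 mm of where it started (value of joint each of pin_flank, pin_point, pin_blunt above 0.0105 m and distance of mould from where it was at the start of the episode below 0.02 m and height (world z) of mould below 0.008 m and linear speed of mould below 0.02 m/s and distance of each of cutter, nut_cup, spatula, jar, brush, bowl from where it was at the start of the episode below 0.03 m); the robot touches nothing.
It fails at once if the pointed-end pin is pushed in (past 6 mm) before the flank pin is home (value of joint pin_point above 0.006 m and value of joint pin_flank below 0.0105 m).
It fails at once if the blunt-end pin is pushed in (past 6 mm) before the pointed-end pin is home (value of joint pin_blunt above 0.006 m and value of joint pin_point below 0.0105 m).
It fails at once if the mould is pressed with more than 40 N (contact force between any of the arm, the fingers and mould above 40 N).
It fails at once if the mould is lifted or tipped up (its centre 8 mm), or shifted by 20 mm (height (world z) of mould above 0.008 m or distance of mould from where it was at the start of the episode above 0.02 m).
It fails at once if a bystander is lifted, carried or knocked more than 30 mm away (distance of any of cutter, nut_cup, spatula, jar, brush, bowl from where it was at the start of the episode above 0.03 m).
It also fails if it takes over 50 s, if anything falls off the work surface, if the arm or the gripper's body presses on something with over 40 N, if the wrist force passes 120 N, or if a joint passes its speed limit or range.

### The arm

A 6-joint arm with a two-finger parallel gripper is mounted at the origin on the work surface. World frame = base frame: x ahead of the robot, y to its left, z up, the work surface at z = 0. Lengths are in m, angles in rad, forces in N, time in s.
With the tool pointing down it reaches from about 0.25 to 0.725 m from the base axis. Payload 4 kg.
Tool frame: the origin (TCP) lies on the mounting face of the last link; the fingertips stand 173 mm ahead of it and the grasp point (between the pads) lies 155 mm ahead of it; z points along the fingers, y is the line along which they close (so a half turn about z gives the same grasp; the last joint's range is limited). The gripper opens to 85 mm and grips with 20 to 120 N. Pads are 22 mm wide; open, the fingers measure 114 mm over their backs; the gripper's body (76 mm by 85 mm) begins 54 mm behind the grasp point. The pads swing forward as they close: fully open they stand 13 mm farther back than shut.
Start: joints at [0, 0.241, 0.005, 1.335, 0, 1.571], TCP at [0.5, 0, 0.405] pointing down, gripper open.
Joint ranges: [-2.72, 2.72], [-1.05, 1.87], [-1.09, 1.28], [-1.99, 2.15], [-1.42, 1.44], [-3.14, 3.14]. Speed limits (rad/s): [2.79, 2.79, 3.14, 3.14, 3.14, 3.14].

### API

Orientations are given as a unit quaternion [w, x, y, z].
In Python, from workcell import r gives the robot as it stands.
- The arm moves only by the tool step_arm, never from a script. Its argument "deltas" is a list of rows, each an object of numbers: "jaw": the gripper's target within -1 to 1 (fully open at 1, half-way at 0, shut at -1); "x", "y", "z": the shift along the world's x, y, z in cm; "spin": the turn about the world's z in degrees. A call has exactly 10 rows; each row shifts and turns the commanded pose from where the row before left it; what a row does not reach is not made up. A row lasts 1/10 s, in which the tool goes at most 50 mm and 8.59 degrees, less where a joint would pass 70% of its speed; a pose out of reach is approached as far as the arm can. A call with a gripper value outside its range is refused whole. The fingers move at their own pace and stop on an object; the grip force is fixed at half the most. Time passes only in rows, so rows that do not move let the fingers close, or fill a call up. It gives the time, the measured TCP pose, the force, the opening and the grip force at its end, in the units of the state.
- r.sense(): the state, without advancing time (a new reading comes with each control period).
- r.read_camera(name): name is "scene" or "side" or "wrist"; returns a dict with "frame" (480x640x3 uint8, blue, green, red), "range_z" (480x640 float32, m along the optical axis (not along the pixel's ray), 0 where there is no reading), "fx", "fy", "cx", "cy" (pixels), "position" and "rotation" of the camera in the world; the wrist camera has in their place "tool_from_camera" (4x4, takes a point from camera to tool coordinates, whose origin is the TCP and whose axes are the flange's). Camera axes: x right, y up, looking along -z (the intrinsics and any distortion apply to the point x, -y, -z); pixel columns grow to the right and rows downward; lengths in m; the calibration is good to about 2 mm. A picture is of the moment at which its call begins: read the wrist's pose just before it.
- r.close_job(): hands the job in; it is judged then, once.
The state is a dict: "t": time; "q": joint angles; "qvel": joint speeds; "tau": joint torques, N m; "ee_pos": TCP position; "ee_rot": TCP orientation; "force": force on the tool from outside, world axes, zero at the start; "ft_torque": the same for the moment, N m; "grip_width": finger opening in m; "grip_force": force on a finger pad.
Only numpy, scipy, OpenCV 4.12 (cv2) and the standard library are available. Lean on these libraries where they do the work, as an engineer would, in place of code of your own. Each camera call takes 0.05 s, during which the arm holds its last target. There are 200 camera calls.

## Working session

There is one attempt and no reset: what is moved stays moved. The work goes in short steps, Python scripts to look and compute and a tool call to move; the robot and the scene stay as the last step left them, time stands still between calls to the robot, and variables do not carry over. Pictures are saved under pics/ and viewed, at most 10 in all, crops included, and the job is handed in when it is done.

Besides the shell and the picture viewer there is one more tool, called after "Call:" by a JSON object that holds its "name" and its "arguments", one argument or row to a line. step_arm: Moves the arm, as the interface text tells. Its arguments: {"type":"object","properties":{"deltas":{"type":"array"}},"required":["deltas"]}

```bash
mkdir -p pics; cat > h.py <<'E'
import numpy as np,cv2
from workcell import r
def grab(n):
    s=r.sense(); c=r.read_camera(n); c['s']=s; np.save(f'{n}.npy',c,allow_pickle=True); return c
def load(n): return np.load(f'{n}.npy',allow_pickle=True).item()
def cloud(c):
    z=c['range_z']; v,u=np.mgrid[:480,:640]
    P=np.stack([(u-c['cx'])/c['fx']*z,-(v-c['cy'])/c['fy']*z,-z],-1)
    if 'tool_from_camera' in c:
        T=np.array(c['tool_from_camera']); P=P@T[:3,:3].T+T[:3,3]
        from scipy.spatial.transform import Rotation as R
        q=c['s']['ee_rot']; return P@R.from_quat([q[1],q[2],q[3],q[0]]).as_matrix().T+np.array(c['s']['ee_pos'])
    R_=np.array(c['rotation']); 
    return P@R_.T+np.array(c['position'])
E
python3 - <<'E'
from h import *
for n in('scene','wrist'):
    c=grab(n); cv2.imwrite(f'pics/{n}0.png',c['frame'])
    print(n,c.keys(),c.get('rotation'),c.get('position'),c['fx'])
print(r.sense())
E
```

```text
scene dict_keys(['frame', 'range_z', 'fx', 'fy', 'cx', 'cy', 'position', 'rotation', 's']) [0.52696912 0.17788733 0.2664209  0.78719727] [1.10174817 0.24659702 0.8851183 ] 492.0801335315274
wrist dict_keys(['frame', 'range_z', 'fx', 'fy', 'cx', 'cy', 'tool_from_camera', 's']) None None 430.50465722711436
{'t': 0.1, 'q': array([ 2.17945590e-05,  2.41344714e-01,  3.83585766e-03,  1.33517799e+00,
       -5.17400204e-05,  1.57083288e+00]), 'qvel': array([-0.00031322, -0.00045043,  0.00429637, -0.00128299,  0.00050166,
       -0.00016944]), 'tau': array([-3.57412864e-04, -3.73140085e+01,  2.53010201e+01,  1.07858295e-02,
        2.43542411e-05, -2.54672034e-05]), 'ee_pos': array([4.99759619e-01, 4.16066387e-06, 4.03889308e-01]), 'ee_rot': array([-6.50085118e-04,  7.07111666e-01,  7.07101264e-01, -6.86709822e-04]), 'force': array([ 0.4981748 , -0.31546662, -0.35602602]), 'ft_torque': array([ 0.06152955, -0.00301531, -0.02811692]), 'grip_force': 0.0, 'grip_width': 0.08527420526314416}
```

View pics/scene0.png

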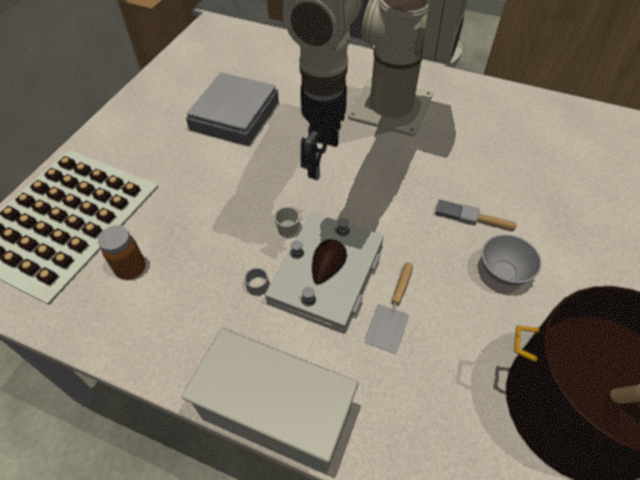

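View pics/wrist0.png

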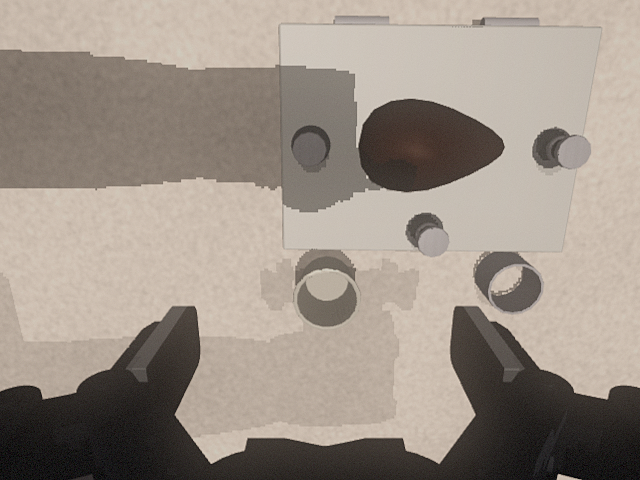

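The wrist view shows the mould with the blunt pin head at (311,146), the pointed-end pin at (572,152) and the flank pin at (432,241). The cup is at (327,290) and the ring at (508,281). The hinge is at the top of the picture.

```bash
sed -i "s/    R_=np.array.*/    from scipy.spatial.transform import Rotation as R; q=c['rotation']; R_=R.from_quat([q[1],q[2],q[3],q[0]]).as_matrix()/" h.py
python3 - <<'E'
from h import *
c=load('wrist');P=cloud(c)
print({k:c[k] for k in('fx','fy','cx','cy')});print(np.array(c['tool_from_camera']).round(3))
px=dict(blunt=(311,146),point=(572,152),flank=(432,241))
W={}
for k,(u,v) in px.items():
    Q=P[v-22:v+23,u-22:u+23].reshape(-1,3); z0=np.median(P[v-3:v+4,u-3:u+4,2]); m=abs(Q[:,2]-z0)<.004
    h=Q[m]; W[k]=h; print(k,m.sum(),((h.min(0)+h.max(0))/2).round(4),h.mean(0).round(4),np.ptp(h,axis=0).round(4))
print('egg',P[90:200,350:510].reshape(-1,3)[P[90:200,350:510,2].argmax()], 'table',np.median(P[300:330,230:260].reshape(-1,3),axis=0),'mouldtop',np.median(P[40:60,400:500].reshape(-1,3),axis=0))
for n,(a,b,cc,d) in dict(cup=(255,325,290,360),ring=(255,312,470,545)).items():
    Q=P[a:b,cc:d].reshape(-1,3);Q=Q[(Q[:,2]>.028)&(Q[:,2]<.048)];print(n,Q.min(0).round(3),Q.max(0).round(3))
c=load('scene');P=cloud(c)
for k,(u,v) in dict(blunt=(343,226),point=(309,295),flank=(297,247)).items():
    Q=P[v-8:v+9,u-10:u+11].reshape(-1,3);z=Q[:,2];m=z>.064;h=Q[m&(z<.085)];print('scene',k,len(h),((h.min(0)+h.max(0))/2).round(4),h.mean(0).round(4))
E
```

```text
{'fx': 430.50465722711436, 'fy': 430.50465722711436, 'cx': 324.74681105493653, 'cy': 231.0056584910059}
[[ 0.     0.957  0.291  0.075]
 [ 1.    -0.    -0.001 -0.   ]
 [-0.001  0.291 -0.957  0.031]
 [ 0.     0.     0.     1.   ]]
blunt 913 [0.4876 0.042  0.0703] [0.4879 0.042  0.0711] [0.023  0.0234 0.0061]
point 968 [0.6715 0.0401 0.0705] [0.6706 0.0403 0.0711] [0.0241 0.0234 0.006 ]
flank 782 [ 0.5786 -0.0257  0.0698] [ 0.5786 -0.0253  0.0705] [0.0232 0.0238 0.006 ]
egg [0.49929828 0.07480444 0.37276521] table [ 4.21687397e-01 -1.22813620e-01 -2.64669177e-04] mouldtop [0.58807172 0.10923481 0.03993294]
cup [ 0.472 -0.111  0.028] [ 0.528 -0.057  0.046]
ring [ 0.638 -0.102  0.028] [ 0.685 -0.056  0.037]
scene blunt 90 [0.4885 0.0428 0.0696] [0.4903 0.043  0.0703]
scene point 117 [0.6728 0.0406 0.0699] [0.674  0.0412 0.0709]
scene flank 96 [ 0.5811 -0.025   0.0697] [ 0.5817 -0.0248  0.0703]
```

Call:
{"name": "step_arm", "arguments": {
  "deltas": [
    {"jaw": -1,"x": 1,"y": -0.35},
    {"jaw": -1,"x": 1,"y": -0.4,"z": -1},
    {"jaw": -1,"x": 1,"y": -0.4,"z": -2},
    {"jaw": -1,"x": 1,"y": -0.4,"z": -2},
    {"jaw": -1,"x": 1,"y": -0.4,"z": -2},
    {"jaw": -1,"x": 1,"y": -0.3,"z": -2},
    {"jaw": -1,"x": 1,"y": -0.3,"z": -2},
    {"jaw": -1,"x": 0.9,"z": -1.5},
    {"jaw": -1,"z": -1},
    {"jaw": -1}
  ]
}}

```text
invalid input
```

```bash
python3 - <<'E'
from h import *
c=grab('wrist'); s=c['s'];print(s['t'],s['ee_pos'],s['force'],s['grip_width'])
cv2.imwrite('pics/w1.png',c['frame'])
E
```

```text
0.1 [4.99759619e-01 4.16066387e-06 4.03889308e-01] [ 0.4981748  -0.31546662 -0.35602602] 0.08527420526314416
```

View pics/w1.png

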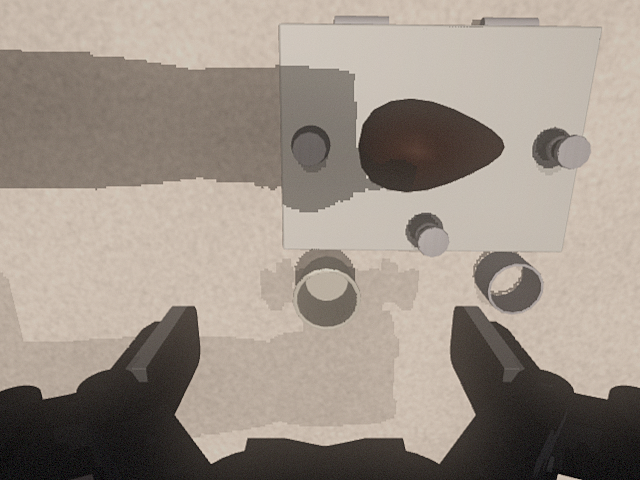

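The picture hasn't changed because the call was refused. Each row probably needs every key.

Call:
{"name": "step_arm", "arguments": {
  "deltas": [
    {"jaw": -1,"x": 1,"y": -0.4,"z": 0,"spin": 0},
    {"jaw": -1,"x": 1,"y": -0.4,"z": -1,"spin": 0},
    {"jaw": -1,"x": 1,"y": -0.4,"z": -2,"spin": 0},
    {"jaw": -1,"x": 1,"y": -0.4,"z": -2,"spin": 0},
    {"jaw": -1,"x": 1,"y": -0.4,"z": -2,"spin": 0},
    {"jaw": -1,"x": 1,"y": -0.3,"z": -2,"spin": 0},
    {"jaw": -1,"x": 1,"y": -0.25,"z": -2,"spin": 0},
    {"jaw": -1,"x": 0.9,"y": 0,"z": -1.5,"spin": 0},
    {"jaw": -1,"x": 0,"y": 0,"z": -1,"spin": 0},
    {"jaw": -1,"x": 0,"y": 0,"z": 0,"spin": 0}
  ]
}}

```text
t: 1.15
ee_pos: [0.5785, -0.0255, 0.2675]
ee_rot: [-0.001, 0.707, 0.707, -0.001]
force: [-1.0, -0.0, -0.1]
grip_width: 0.0002
grip_force: 0.0
```

```bash
python3 - <<'E'
from h import *
c=grab('wrist'); s=c['s'];print(s['t'],s['ee_pos'],s['force'],s['grip_width'])
cv2.imwrite('pics/w2.png',c['frame'])
E
```

```text
1.15 [ 0.57849373 -0.02552846  0.26752412] [-0.98598548 -0.02257095 -0.1142878 ] 0.0002207455786795288
```

View pics/w2.png

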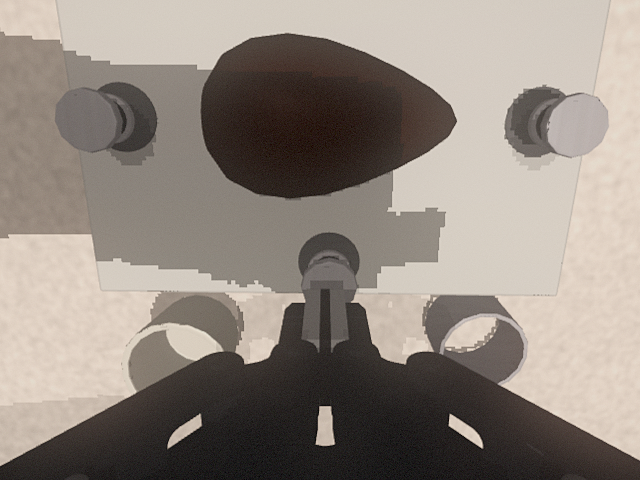

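The closed fingertips at (325,290) sit over the flank head. The cup and ring are clear to either side, so I'm descending.

Call:
{"name": "step_arm", "arguments": {
  "deltas": [
    {"jaw": -1,"x": 0,"y": 0,"z": -0.9,"spin": 0},
    {"jaw": -1,"x": 0,"y": 0,"z": -0.7,"spin": 0},
    {"jaw": -1,"x": 0,"y": 0,"z": -0.3,"spin": 0},
    {"jaw": -1,"x": 0,"y": 0,"z": -0.3,"spin": 0},
    {"jaw": -1,"x": 0,"y": 0,"z": -0.3,"spin": 0},
    {"jaw": -1,"x": 0,"y": 0,"z": -0.3,"spin": 0},
    {"jaw": -1,"x": 0,"y": 0,"z": -0.2,"spin": 0},
    {"jaw": -1,"x": 0,"y": 0,"z": -0.2,"spin": 0},
    {"jaw": -1,"x": 0,"y": 0,"z": -0.2,"spin": 0},
    {"jaw": -1,"x": 0,"y": 0,"z": 0,"spin": 0}
  ]
}}

```text
t: 2.2
ee_pos: [0.5791, -0.0255, 0.2357]
ee_rot: [0.0, 0.707, 0.707, 0.0]
force: [-1.8, 0.5, 2.8]
grip_width: -0.0005
grip_force: 1.4
```

Call:
{"name": "step_arm", "arguments": {
  "deltas": [
    {"jaw": -1,"x": 0,"y": 0,"z": -0.2,"spin": 0},
    {"jaw": -1,"x": 0,"y": 0,"z": -0.2,"spin": 0},
    {"jaw": -1,"x": 0,"y": 0,"z": -0.2,"spin": 0},
    {"jaw": -1,"x": 0,"y": 0,"z": -0.1,"spin": 0},
    {"jaw": -1,"x": 0,"y": 0,"z": 0,"spin": 0},
    {"jaw": -1,"x": 0,"y": 0,"z": 0,"spin": 0},
    {"jaw": -1,"x": 0,"y": 0,"z": 0,"spin": 0},
    {"jaw": -1,"x": 0,"y": 0,"z": 0,"spin": 0},
    {"jaw": -1,"x": 0,"y": 0,"z": 0,"spin": 0},
    {"jaw": -1,"x": 0,"y": 0,"z": 0,"spin": 0}
  ]
}}

```text
t: 3.2
ee_pos: [0.5791, -0.0255, 0.2294]
ee_rot: [0.0, 0.707, 0.707, 0.0]
force: [-1.1, -0.0, 7.9]
grip_width: -0.0001
grip_force: 3.8
```

Call:
{"name": "step_arm", "arguments": {
  "deltas": [
    {"jaw": -1,"x": 0,"y": 0,"z": -0.1,"spin": 0},
    {"jaw": -1,"x": 0,"y": 0,"z": 0,"spin": 0},
    {"jaw": -1,"x": 0,"y": 0,"z": 0,"spin": 0},
    {"jaw": -1,"x": 0,"y": 0,"z": 0.5,"spin": 0},
    {"jaw": -1,"x": 0,"y": 0,"z": 1,"spin": 0},
    {"jaw": -1,"x": 0,"y": 0,"z": 2,"spin": 0},
    {"jaw": -1,"x": 0,"y": 0,"z": 2,"spin": 0},
    {"jaw": -1,"x": 0,"y": 0,"z": 2,"spin": 0},
    {"jaw": -1,"x": 0,"y": 0,"z": 2,"spin": 0},
    {"jaw": -1,"x": 0,"y": 0,"z": 0,"spin": 0}
  ]
}}

```text
t: 4.2
ee_pos: [0.58, -0.0256, 0.3257]
ee_rot: [0.002, 0.707, 0.707, 0.002]
force: [0.1, 0.2, 0.5]
grip_width: -0.0002
grip_force: 0.0
```

```bash
cat > m.py <<'E'
from h import *
c=grab('wrist');P=cloud(c);s=c['s'];print(s['t'],s['ee_pos'],s['force'])
for k,p in dict(flank=(.579,-.0255),point=(.672,.0403),blunt=(.488,.0422)).items():
    h=P[(np.hypot(P[...,0]-p[0],P[...,1]-p[1])<.018)&(P[...,2]>.048)&(P[...,2]<.08)]
    if len(h)<20: print(k,'hidden');continue
    t=np.percentile(h[:,2],70); h=h[abs(h[:,2]-t)<.003]
    print(k,len(h),((h.min(0)+h.max(0))/2).round(4),np.ptp(h,axis=0).round(4),'top',t.round(4))
E
python3 m.py
```

```text
4.2 [ 0.58004751 -0.02558568  0.32574704] [0.08045594 0.24807368 0.45200566]
flank 1253 [ 0.579  -0.0258  0.059 ] [0.0236 0.0231 0.0044] top 0.0598
point 1769 [0.6712 0.04   0.0711] [0.0239 0.0231 0.0051] top 0.0715
blunt 1807 [0.4881 0.0417 0.0707] [0.0238 0.0233 0.0048] top 0.0713
```

Call:
{"name": "step_arm", "arguments": {
  "deltas": [
    {"jaw": -1,"x": 1.5,"y": 1,"z": 0,"spin": 0},
    {"jaw": -1,"x": 2,"y": 1.4,"z": 0,"spin": 0},
    {"jaw": -1,"x": 2,"y": 1.4,"z": 0,"spin": 0},
    {"jaw": -1,"x": 2,"y": 1.4,"z": 0,"spin": 0},
    {"jaw": -1,"x": 1.8,"y": 1.4,"z": -1,"spin": 0},
    {"jaw": -1,"x": 0,"y": 0,"z": -2,"spin": 0},
    {"jaw": -1,"x": 0,"y": 0,"z": -2,"spin": 0},
    {"jaw": -1,"x": 0,"y": 0,"z": -1.2,"spin": 0},
    {"jaw": -1,"x": 0,"y": 0,"z": -0.8,"spin": 0},
    {"jaw": -1,"x": 0,"y": 0,"z": 0,"spin": 0}
  ]
}}

```text
t: 5.25
ee_pos: [0.6714, 0.0403, 0.2508]
ee_rot: [-0.001, 0.707, 0.707, -0.001]
force: [-1.1, -0.7, -0.1]
grip_width: 0.0001
grip_force: 0.0
```

Call:
{"name": "step_arm", "arguments": {
  "deltas": [
    {"jaw": -1,"x": 0,"y": 0,"z": -0.3,"spin": 0},
    {"jaw": -1,"x": 0,"y": 0,"z": -0.3,"spin": 0},
    {"jaw": -1,"x": 0,"y": 0,"z": -0.3,"spin": 0},
    {"jaw": -1,"x": 0,"y": 0,"z": -0.3,"spin": 0},
    {"jaw": -1,"x": 0,"y": 0,"z": -0.3,"spin": 0},
    {"jaw": -1,"x": 0,"y": 0,"z": -0.3,"spin": 0},
    {"jaw": -1,"x": 0,"y": 0,"z": -0.3,"spin": 0},
    {"jaw": -1,"x": 0,"y": 0,"z": -0.2,"spin": 0},
    {"jaw": -1,"x": 0,"y": 0,"z": -0.2,"spin": 0},
    {"jaw": -1,"x": 0,"y": 0,"z": 0,"spin": 0}
  ]
}}

```text
t: 6.25
ee_pos: [0.6724, 0.0405, 0.2288]
ee_rot: [0.001, 0.707, 0.707, 0.001]
force: [-1.0, -0.5, 8.5]
grip_width: 0.0003
grip_force: 4.4
```

Press a touch more, hold, and lift 9.5 cm.

Call:
{"name": "step_arm", "arguments": {
  "deltas": [
    {"jaw": -1,"x": 0,"y": 0,"z": -0.1,"spin": 0},
    {"jaw": -1,"x": 0,"y": 0,"z": 0,"spin": 0},
    {"jaw": -1,"x": 0,"y": 0,"z": 0,"spin": 0},
    {"jaw": -1,"x": 0,"y": 0,"z": 0.6,"spin": 0},
    {"jaw": -1,"x": 0,"y": 0,"z": 1,"spin": 0},
    {"jaw": -1,"x": 0,"y": 0,"z": 2,"spin": 0},
    {"jaw": -1,"x": 0,"y": 0,"z": 2,"spin": 0},
    {"jaw": -1,"x": 0,"y": 0,"z": 2,"spin": 0},
    {"jaw": -1,"x": 0,"y": 0,"z": 2.1,"spin": 0},
    {"jaw": -1,"x": 0,"y": 0,"z": 0,"spin": 0}
  ]
}}

```text
t: 7.25
ee_pos: [0.6727, 0.0406, 0.3268]
ee_rot: [0.002, 0.707, 0.707, 0.002]
force: [1.2, -0.8, 0.2]
grip_width: 0.0001
grip_force: 0.0
```

```bash
python3 m.py
```

```text
7.25 [0.67269335 0.04060354 0.32684032] [ 1.188063   -0.78078082  0.16422987]
flank 1053 [ 0.5795 -0.0258  0.0588] [0.0233 0.0234 0.0044] top 0.0596
point 1240 [0.6717 0.0403 0.0593] [0.0232 0.0229 0.005 ] top 0.0598
blunt 311 [0.4966 0.0408 0.0682] [0.0083 0.0201 0.0059] top 0.0682
```

Call:
{"name": "step_arm", "arguments": {
  "deltas": [
    {"jaw": -1,"x": -1.4,"y": 0,"z": 0,"spin": 0},
    {"jaw": -1,"x": -3,"y": 0,"z": 0,"spin": 0},
    {"jaw": -1,"x": -4,"y": 0.1,"z": 0,"spin": 0},
    {"jaw": -1,"x": -4,"y": 0.1,"z": 0,"spin": 0},
    {"jaw": -1,"x": -3,"y": 0,"z": 0,"spin": 0},
    {"jaw": -1,"x": -2,"y": 0,"z": 0,"spin": 0},
    {"jaw": -1,"x": -1,"y": 0,"z": -1,"spin": 0},
    {"jaw": -1,"x": 0,"y": 0,"z": -2,"spin": 0},
    {"jaw": -1,"x": 0,"y": 0,"z": -1.6,"spin": 0},
    {"jaw": -1,"x": 0,"y": 0,"z": 0,"spin": 0}
  ]
}}

```text
t: 8.3
ee_pos: [0.4859, 0.0423, 0.2741]
ee_rot: [-0.003, 0.707, 0.707, -0.003]
force: [-0.1, 0.1, -0.4]
grip_width: -0.0001
grip_force: 0.0
```

Call:
{"name": "step_arm", "arguments": {
  "deltas": [
    {"jaw": -1,"x": 0,"y": 0,"z": -1,"spin": 0},
    {"jaw": -1,"x": 0,"y": 0,"z": -1,"spin": 0},
    {"jaw": -1,"x": 0,"y": 0,"z": -0.6,"spin": 0},
    {"jaw": -1,"x": 0,"y": 0,"z": -0.4,"spin": 0},
    {"jaw": -1,"x": 0,"y": 0,"z": -0.3,"spin": 0},
    {"jaw": -1,"x": 0,"y": 0,"z": -0.3,"spin": 0},
    {"jaw": -1,"x": 0,"y": 0,"z": -0.3,"spin": 0},
    {"jaw": -1,"x": 0,"y": 0,"z": -0.3,"spin": 0},
    {"jaw": -1,"x": 0,"y": 0,"z": -0.3,"spin": 0},
    {"jaw": -1,"x": 0,"y": 0,"z": 0,"spin": 0}
  ]
}}

```text
t: 9.3
ee_pos: [0.488, 0.0425, 0.2325]
ee_rot: [0.0, 0.707, 0.707, 0.0]
force: [-1.4, -0.2, 3.5]
grip_width: 0.0001
grip_force: 1.3
```

Commanded z should now be 0.235, so another 0.5 cm to go.

Call:
{"name": "step_arm", "arguments": {
  "deltas": [
    {"jaw": -1,"x": 0,"y": 0,"z": -0.2,"spin": 0},
    {"jaw": -1,"x": 0,"y": 0,"z": -0.2,"spin": 0},
    {"jaw": -1,"x": 0,"y": 0,"z": -0.2,"spin": 0},
    {"jaw": -1,"x": 0,"y": 0,"z": 0,"spin": 0},
    {"jaw": -1,"x": 0,"y": 0,"z": 0,"spin": 0},
    {"jaw": -1,"x": 0,"y": 0,"z": 0,"spin": 0},
    {"jaw": -1,"x": 0,"y": 0,"z": 0,"spin": 0},
    {"jaw": -1,"x": 0,"y": 0,"z": 0,"spin": 0},
    {"jaw": -1,"x": 0,"y": 0,"z": 0,"spin": 0},
    {"jaw": -1,"x": 0,"y": 0,"z": 0,"spin": 0}
  ]
}}

```text
t: 10.3
ee_pos: [0.488, 0.0425, 0.2277]
ee_rot: [0.0, 0.707, 0.707, 0.0]
force: [-4.6, 0.1, 10.3]
grip_width: 0.0001
grip_force: 5.4
```

Call:
{"name": "step_arm", "arguments": {
  "deltas": [
    {"jaw": -1,"x": 0,"y": 0,"z": 0.5,"spin": 0},
    {"jaw": -1,"x": 0,"y": 0,"z": 1,"spin": 0},
    {"jaw": -1,"x": 0,"y": 0,"z": 2,"spin": 0},
    {"jaw": -1,"x": 0,"y": 0,"z": 2,"spin": 0},
    {"jaw": -1,"x": 0,"y": 0,"z": 2,"spin": 0},
    {"jaw": -1,"x": 0,"y": 0,"z": 2,"spin": 0},
    {"jaw": -1,"x": 0,"y": 0,"z": 2,"spin": 0},
    {"jaw": -1,"x": 0,"y": 0,"z": 1,"spin": 0},
    {"jaw": -1,"x": 0,"y": 0,"z": 0,"spin": 0},
    {"jaw": -1,"x": 0,"y": 0,"z": 0,"spin": 0}
  ]
}}

```text
t: 11.3
ee_pos: [0.4879, 0.0425, 0.3511]
ee_rot: [-0.0, 0.707, 0.707, -0.0]
force: [-0.9, -0.2, 0.5]
grip_width: -0.0001
grip_force: 0.0
```

```bash
python3 m.py
```

```text
11.3 [0.48786941 0.04247796 0.35106586] [-0.89266802 -0.24156475  0.50314774]
flank 891 [ 0.5792 -0.0255  0.0591] [0.0241 0.0235 0.0048] top 0.0597
point 1103 [0.6711 0.04   0.0593] [0.0248 0.0238 0.0049] top 0.0598
blunt 1044 [0.488  0.042  0.0592] [0.0235 0.0236 0.0049] top 0.0598
```

All three heads read about 60 mm above the table, which is fully home, and the mould hasn't moved. Handing in.

```bash
python3 -c "
from workcell import r
print(r.close_job())"
```

```text
the job is handed in; nothing more can be done
None
```

I pressed all three locking pins fully home in order (flank, pointed end, blunt end) and handed the job in; the heads measured about 60 mm above the table, the mould had not moved, and the arm kept clear of the bystanders, though I did not re-measure them; no verdict was returned.

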